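# Pair freeze-dried vials with their diluents

### The job

Get the freeze-dried vials ready for reconstitution: move all four from the white storage rack into the empty near row of the grey work rack, so that each vial stands directly in front of (on the robot's side of) the diluent bottle whose cap button has the same colour. Seat every vial upright, right down in its socket, and leave the diluent bottles standing where they are.

Things in the scene. Friction and masses are not known exactly. Their poses are not given: they have to be found in the camera images.
- vial_red: Loose freeze-dried vial, red button on its white cap: clear glass, white powder; glass 23 mm diameter up to 45 mm height, button 21 mm, 52 mm tall, about 21 g. Origin: centre of its underside, z up. At the start it stands in some socket of the white storage rack, 38 mm of it above the rack's top. Grasp the glass from above; the cap is narrower.
- vial_yellow: Loose freeze-dried vial, yellow button on its white cap: clear glass, white powder; glass 23 mm diameter up to 45 mm height, button 21 mm, 52 mm tall, about 21 g. Origin: centre of its underside, z up. At the start it stands in some socket of the white storage rack, 38 mm of it above the rack's top. Grasp the glass from above; the cap is narrower.
- vial_green: Loose freeze-dried vial, green button on its white cap: clear glass, white powder; glass 23 mm diameter up to 45 mm height, button 21 mm, 52 mm tall, about 21 g. Origin: centre of its underside, z up. At the start it stands in some socket of the white storage rack, 38 mm of it above the rack's top. Grasp the glass from above; the cap is narrower.
- vial_blue: Loose freeze-dried vial, blue button on its white cap: clear glass, white powder; glass 23 mm diameter up to 45 mm height, button 21 mm, 52 mm tall, about 21 g. Origin: centre of its underside, z up. At the start it stands in some socket of the white storage rack, 38 mm of it above the rack's top. Grasp the glass from above; the cap is narrower.
- diluent_red: Loose diluent bottle, red button on its silvery cap: clear glass, paper label; 29 mm diameter, 60 mm tall, 45 g. Origin: centre of its underside, z up. Stands in some socket of the work rack's far row and stays there. The red vial belongs in the near-row socket 60 mm from this bottle's axis along the rack's -x.
- diluent_yellow: Loose diluent bottle, yellow button on its silvery cap: clear glass, paper label; 29 mm diameter, 60 mm tall, 45 g. Origin: centre of its underside, z up. Stands in some socket of the work rack's far row and stays there. The yellow vial belongs in the near-row socket 60 mm from this bottle's axis along the rack's -x.
- diluent_green: Loose diluent bottle, green button on its silvery cap: clear glass, paper label; 29 mm diameter, 60 mm tall, 45 g. Origin: centre of its underside, z up. Stands in some socket of the work rack's far row and stays there. The green vial belongs in the near-row socket 60 mm from this bottle's axis along the rack's -x.
- diluent_blue: Loose diluent bottle, blue button on its silvery cap: clear glass, paper label; 29 mm diameter, 60 mm tall, 45 g. Origin: centre of its underside, z up. Stands in some socket of the work rack's far row and stays there. The blue vial belongs in the near-row socket 60 mm from this bottle's axis along the rack's -x.
- work_rack: Grey rack, fixed: 124 mm in x, 232 in y, top at z 30 mm. Origin under its centre on the table; x points away from the robot (within 25 deg), y along the rows. Near row of sockets x = -30 mm, empty; far row x = +30, with the diluents; both at y = +-27.5 and +-82.5. Near sockets as in the storage rack: 30 mm bore, 56 deg lead-in 44 mm wide on top; floor z 16 mm.
- storage_rack: White rack, fixed, left or right of the work rack: 56 mm in x, 232 in y, top at z 30 mm, on a thin foot plate (both racks: 256 mm long). Origin under its centre on the table; x points away from the robot (within 25 deg). One row of sockets at x = 0, y = +-27.5 and +-82.5 mm holds the vials: 30 mm bore, lead-in 44 mm wide on top; floor z 16 mm.

How it is judged:
By the outcome, as a careful person would: the job done as asked, in the order asked, and still so for the second after the job is handed in, with the robot touching nothing.
It also fails if it takes over 93 s, if anything falls off the work surface, if the arm or the gripper's body presses on something with over 40 N, if the wrist force passes 120 N, or if a joint passes its speed limit or range.

### The arm

A 6-joint arm with a two-finger parallel gripper is mounted at the origin on a cart in front of the work surface, level with it; the furniture and walls round the work are solid. World frame = base frame: x ahead of the robot, y to its left, z up, the work surface at z = 0. Lengths are in m, angles in rad, forces in N, time in s.
With the tool pointing down it reaches from about 0.35 to 0.975 m from the base axis. Payload 4.9 kg.
Tool frame: the origin (TCP) lies on the front face of the gripper's body, between the roots of the fingers; the fingertips stand ctrl.tip_extent ahead of it and the grasp point (between the pads) lies 54 mm ahead of it (ctrl.tip_extent is the distance from the TCP to the fingertips, in m); z points along the fingers, y is the line along which they close (so a half turn about z gives the same grasp; the last joint's range is limited). The gripper opens to 85 mm and grips with 20 to 120 N. Pads are 22 mm wide; open, the fingers measure 114 mm over their backs; the gripper's body (76 mm by 85 mm) begins 54 mm behind the grasp point. The pads swing forward as they close: fully open they stand 13 mm farther back than shut.
Start: joints at [1.146, 0.053, 1.613, -0, 1.476, -0.119], TCP at [0.188, 0.596, 0.304] pointing down, gripper open.
Joint ranges: [-3.01, 3.01], [-1.01, 2.22], [0.06, 2.58], [-1.02, 4.17], [0.09, 2.62], [-3.14, 3.14]. Speed limits (rad/s): [2.57, 2.57, 3.14, 3.14, 3.14, 3.14].

### API

Orientations are given as a rotation vector (axis times angle).
In Python, from station import ctrl gives the robot as it stands.
- The arm moves only by the tool apply_moves, never from a script. Its argument "rows" is one flat list of numbers, 6 for each row, row after row: the shift along the tool's x, y, z normalised to -1 to 1, where 1 is 0.6 m, then the turn, a rotation vector about the tool's x, y, z normalised to -1 to 1, where 1 is 90 degrees. A call has 1 to 20 rows; each row is the pose to reach, as a shift and turn from the pose commanded when the call began, along the tool's axes at that moment; what a row does not reach only later rows make up. A row lasts 1/10 s, in which the tool goes at most 50 mm and 8.59 degrees, less where a joint would pass 70% of its speed; a pose out of reach is approached as far as the arm can. A call with a number of a shift or a turn outside -1 to 1 is refused whole. A call with a gripper value outside its range is refused whole. "grip" is the opening, from 0 (shut) to 1 (fully open), set as the call begins (left out, the last holds). The fingers move at their own pace and stop on an object; "grip_force" is the grip in N (left out, the last holds). Time passes only in rows, so rows that repeat a pose let the fingers close. It gives the time, the measured TCP pose, the force, the opening and the grip force at its end, in the units of the state.
- ctrl.get_obs(): the state, without advancing time (a new reading comes with each control period).
- ctrl.get_image(name): name is "side" or "top" or "wrist"; returns (picture, depth): 420x560x3 uint8, blue, green, red; 420x560 float32, m along the optical axis (not along the pixel's ray), 0 where there is no reading.
- ctrl.camera_model(name): a dict with "mtx" (3x3 intrinsics, pixels), "R" (3x3) and "t" (3): a world point X has camera coordinates R X + t; the wrist camera has in their place "tool_from_camera" (4x4, takes a point from camera to tool coordinates, whose origin is the TCP and whose axes are the flange's). Camera axes: x right, y down, z forward; pixel columns grow to the right and rows downward; lengths in m; the calibration is good to about 2 mm. The wrist camera is an equidistant fisheye: a pixel r from the principal point sees the ray r / f radians off the axis. A picture is of the moment at which its call begins: read the wrist's pose just before it. camera_model takes no time and is no camera call.
- ctrl.finish_job(): hands the job in; it is judged then, once.
The state is a dict: "t": time; "q": joint angles; "dq": joint speeds; "effort": joint torques, N m; "tool_pos": TCP position; "tool_rot": TCP orientation; "contact_force": force on the tool from outside, world axes, zero at the start; "wrist_torque": the same for the moment, N m; "opening": finger opening in m; "grip_force": force on a finger pad.
Only numpy, scipy, OpenCV 4.12 (cv2) and the standard library are available. Lean on these libraries where they do the work, as an engineer would, in place of code of your own. Each camera call takes 0.05 s, during which the arm holds its last target. There are 200 camera calls.

## Working session

There is one attempt and no reset: what is moved stays moved. The work goes in short steps, Python scripts to look and compute and a tool call to move; the robot and the scene stay as the last step left them, time stands still between calls to the robot, and variables do not carry over. Pictures are saved under pics/ and viewed, at most 14 in all, crops included, and the job is handed in when it is done.

Besides the shell and the picture viewer there is one more tool, called after "Call:" by a JSON object that holds its "op" and its "data". apply_moves: Moves the arm, as the interface text tells. Its arguments: {"type":"object","properties":{"rows":{"type":"array","items":{"type":"number"}},"grip":{"type":"number"},"grip_force":{"type":"number"}},"required":["rows"]}

```bash
mkdir -p pics
python3 - <<'E'
from station import ctrl
import cv2,numpy as np
o=ctrl.get_obs();print(o,ctrl.tip_extent)
for n in("top","side"):
    p,d=ctrl.get_image(n);cv2.imwrite(f"pics/{n}0.png",p);np.save(f"pics/{n}0.npy",d);m=ctrl.camera_model(n);print(n,m)
print(ctrl.camera_model("wrist"))
E
```

```text
{'t': 0.0, 'q': array([ 1.14604576e+00,  5.33610981e-02,  1.61430224e+00,  3.41595814e-05,
        1.47601179e+00, -1.19015815e-01]), 'dq': array([ 6.72253941e-05, -8.78895138e-04, -2.83806384e-05,  2.57301792e-03,
       -1.66413065e-03,  6.11865111e-04]), 'effort': array([ 2.08159960e-03, -3.93669748e+01, -3.70186400e+01,  1.92535563e-04,
        7.14686859e-03, -7.36853565e-06]), 'tool_pos': array([0.1879247 , 0.59557607, 0.30265532]), 'tool_rot': array([-0.47829346, -3.10436961,  0.00313605]), 'contact_force': array([ 0.5086283 , -0.15831939,  0.77906021]), 'wrist_torque': array([-0.01216206,  0.00814466, -0.01719842]), 'grip_force': 0.0, 'opening': 0.08524873084786384} 0.0726
top {'mtx': array([[451.40889507,   0.        , 278.79781887],
       [  0.        , 451.40889507, 205.26249679],
       [  0.        ,   0.        ,   1.        ]]), 'R': array([[ 0.00250242, -0.99999125,  0.00335261],
       [-0.98444144, -0.00305253, -0.17568646],
       [ 0.17569516, -0.00286081, -0.98444046]]), 't': array([0.00322645, 0.55260974, 0.93595887])}
side {'mtx': array([[394.59787676,   0.   
[... 151 characters left out ...]
 -0.06087355,  0.00622694],
       [-0.03614171,  0.50435282, -0.86274099],
       [ 0.04937753, -0.86134932, -0.50560777]]), 't': array([0.56354021, 0.06126602, 0.86768126])}
{'mtx': array([[325.1922621 ,   0.        , 282.65621248],
       [  0.        , 325.1922621 , 207.29636975],
       [  0.        ,   0.        ,   1.        ]]), 'tool_from_camera': array([[-8.32644454e-04, -9.47726867e-01, -3.19081639e-01,
         8.09747700e-02],
       [ 9.99999526e-01, -9.50394281e-04,  2.13331408e-04,
        -8.39734679e-04],
       [-5.05433272e-04, -3.19081310e-01,  9.47727209e-01,
        -6.98629620e-02],
       [ 0.00000000e+00,  0.00000000e+00,  0.00000000e+00,
         1.00000000e+00]])}
```

View pics/top0.png

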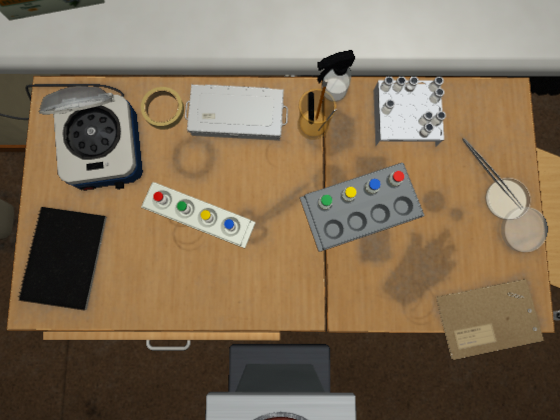

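View pics/side0.png

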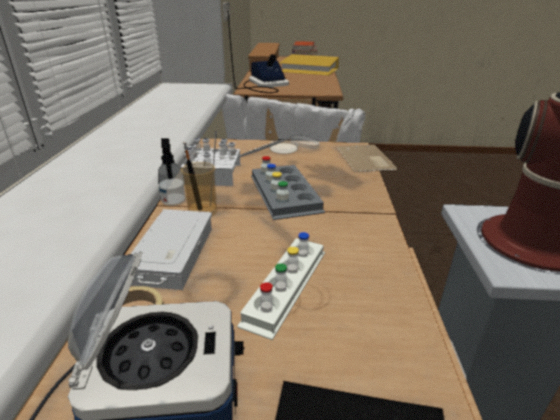

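Top view: storage rack on the left, with buttons red (158,197), green (182,206), yellow (207,215) and blue (229,225). The far row of the work rack reads green (327,201), yellow (351,192), blue (374,185), red (398,177). The side view shows the same order.

```bash
cat > h.py <<'E'
import numpy as np,cv2
from scipy.spatial.transform import Rotation as Ro
from station import ctrl
HSV={'red':[((0,150,90),(8,255,255)),((172,150,90),(180,255,255))],'yellow':[((20,150,90),(34,255,255))],'green':[((45,120,60),(80,255,255))],'blue':[((102,150,80),(125,255,255))]}
def blobs(p,roi=(0,0,560,420),amin=25):
    h=cv2.cvtColor(p,cv2.COLOR_BGR2HSV);out={}
    x0,y0,x1,y1=roi
    for c,rs in HSV.items():
        m=sum(cv2.inRange(h,*r) for r in rs);k=np.zeros_like(m);k[y0:y1,x0:x1]=m[y0:y1,x0:x1]
        n,_,s,ce=cv2.connectedComponentsWithStats(k)
        out[c]=[(ce[i],s[i,4]) for i in range(1,n) if s[i,4]>=amin]
    return out
def cast(name,uv,z):
    m=ctrl.camera_model(name);r=m['R'].T@np.linalg.inv(m['mtx'])@[uv[0],uv[1],1];c=-m['R'].T@m['t']
    return c+r*(z-c[2])/r[2]
def castw(uv,z,pos,rot):
    m=ctrl.camera_model('wrist');k=m['mtx'];v=np.array([uv[0]-k[0,2],uv[1]-k[1,2]])/k[0,0];t=np.linalg.norm(v)
    d=np.array([*(v/t*np.sin(t)),np.cos(t)]);T=m['tool_from_camera'];R=Ro.from_rotvec(rot).as_matrix()
    c=R@T[:3,3]+pos;r=R@T[:3,:3]@d
    return c+r*(z-c[2])/r[2]
E
python3 - <<'E'
from h import *
p=cv2.imread('pics/top0.png');d=np.load('pics/top0.npy');s=cv2.imread('pics/side0.png')
np.set_printoptions(precision=4,suppress=True)
b=blobs(p,(140,160,430,250));bs=blobs(s,(240,140,330,310),15)
for c in b:
  for uv,a in b[c]:
    m=ctrl.camera_model('top');Z=d[int(uv[1]+.5),int(uv[0]+.5)]
    P=m['R'].T@(np.linalg.inv(m['mtx'])@[uv[0],uv[1],1]*Z-m['t'])
    print(c,uv,a,'depth',P,'z68',cast('top',uv,.068))
  print('  side',[(uv,a,cast('side',uv,.068)) for uv,a in bs[c]])
# near sockets
g=cv2.cvtColor(p,cv2.COLOR_BGR2GRAY)[190:245,310:420];g=cv2.resize(g,None,fx=4,fy=4,interpolation=cv2.INTER_CUBIC)
C=cv2.HoughCircles(g,cv2.HOUGH_GRADIENT,1,60,param1=100,param2=25,minRadius=24,maxRadius=50)
for x,y,r in C[0]: print('sock',x/4+310,y/4+190,r/4,cast('top',(x/4+310,y/4+190),.03))
o=ctrl.get_obs();print(Ro.from_rotvec(o['tool_rot']).as_matrix())
E
```

```text
red [398.1333 175.8333] 90 depth [ 0.6129 -0.2514  0.0757] z68 [ 0.6147 -0.2535  0.068 ]
red [157.9104 195.9104] 67 depth [0.5692 0.2648 0.0657] z68 [0.5688 0.2642 0.068 ]
  side [(array([265.5926, 157.5556]), np.int32(27), array([ 0.6139, -0.2682,  0.068 ])), (array([265.7176, 286.8471]), np.int32(85), array([0.5672, 0.2682, 0.068 ]))]
yellow [350.3474 191.7368] 95 depth [ 0.5782 -0.1482  0.0729] z68 [ 0.5792 -0.149   0.068 ]
yellow [205.0676 214.4865] 74 depth [0.5292 0.1622 0.0654] z68 [0.5287 0.1618 0.068 ]
  side [(array([276.5   , 174.3077]), np.int32(26), array([ 0.5768, -0.1601,  0.068 ])), (array([292.4151, 250.3019]), np.int32(53), array([0.5274, 0.1656, 0.068 ]))]
green [326.1613 199.7957] 93 depth [ 0.5605 -0.0962  0.0729] z68 [ 0.5614 -0.0967  0.068 ]
green [181.2985 205.5224] 67 depth [0.5481 0.2133 0.0673] z68 [0.548  0.2132 0.068 ]
  side [(array([282.3793, 183.5517]), np.int32(29), array([ 0.5593, -0.1081,  0.068 ])), (array([280.5738, 267.4754]), np.int32(61), array([0.5462, 0.217 , 0.068 ]))]
blue [374.3778 183.7   ] 90 depth [ 0.5956 -0.1999  0.0746] z68 [ 0.5971 -0.2014  0.068 ]
blue [228.5882 223.5735] 68 depth [0.5095 0.1114 0.067 ] z68 [0.5094 0.1113 0.068 ]
  side [(array([270.95, 165.8 ]), np.int32(20), array([ 0.5949, -0.2126,  0.068 ])), (array([303.2444, 235.5556]), np.int32(45), array([0.508 , 0.1158, 0.068 ]))]
sock 403.125 205.875 9.625 [ 0.5554 -0.272   0.03  ]
sock 379.875 213.875 9.875 [ 0.5373 -0.2196  0.03  ]
sock 356.625 221.625 10.025 [ 0.5198 -0.1675  0.03  ]
sock 333.375 229.125 9.675 [ 0.5029 -0.1157  0.03  ]
[[-0.9536  0.301  -0.0008]
 [ 0.301   0.9536 -0.0017]
 [ 0.0002 -0.0019 -1.    ]]
```

```bash
cat >> h.py <<'E'
np.set_printoptions(precision=4,suppress=True)
YS,YW=np.radians(-21.2),np.radians(18.8)
V={'red':(.5692,.2645),'green':(.548,.2133),'yellow':(.529,.1620),'blue':(.5095,.1114)}
S={'red':(.5555,-.2720),'blue':(.5375,-.2196),'yellow':(.5203,-.1675),'green':(.5029,-.1156)}
def pose(yaw):
    y=np.array([np.cos(yaw),np.sin(yaw),0]);z=np.array([0,0,-1.]);return np.c_[np.cross(y,z),y,z]
def plan(pts,yaw):
    """pts world TCP; prints rows relative to measured pose"""
    o=ctrl.get_obs();R=Ro.from_rotvec(o['tool_rot']).as_matrix()
    w=Ro.from_matrix(R.T@pose(yaw)).as_rotvec()/(np.pi/2)
    print('t',o['t'],'pos',o['tool_pos'],'F',o['contact_force'],'op',o['opening'],'q',o['q'])
    for P in pts: print(R.T@(np.array(P)-o['tool_pos'])/.6,w)
E
python3 -c "
from h import *
plan([(.539,.188,.22)],YS)"
```

```text
t 0.1 pos [0.188  0.5956 0.3028] F [-0.184   0.3427 -0.3292] op 0.08528332476096138 q [ 1.146   0.0533  1.6142 -0.      1.476  -0.119 ]
[-0.7624 -0.4714  0.1387] [-0.001   0.0009  1.0409]
```

Call:
{"op": "apply_moves", "data": {"rows": [-0.762, -0.471, 0.1, 0, 0, 1, -0.762, -0.471, 0.1, 0, 0, 1, -0.762, -0.471, 0.1, 0, 0, 1, -0.762, -0.471, 0.1, 0, 0, 1, -0.762, -0.471, 0.1, 0, 0, 1, -0.762, -0.471, 0.139, 0, 0, 1, -0.762, -0.471, 0.139, 0, 0, 1, -0.762, -0.471, 0.139, 0, 0, 1, -0.762, -0.471, 0.139, 0, 0, 1, -0.762, -0.471, 0.139, 0, 0, 1, -0.762, -0.471, 0.139, 0, 0, 1, -0.762, -0.471, 0.139, 0, 0, 1, -0.762, -0.471, 0.139, 0, 0, 1, -0.762, -0.471, 0.139, 0, 0, 1, -0.762, -0.471, 0.139, 0, 0, 1], "grip": 0.53}}

```text
t: 1.6
tool_pos: [0.5384, 0.19, 0.2207]
tool_rot: [-2.532, -1.86, -0.001]
contact_force: [-0.2, 0.2, 0.6]
opening: 0.0452
grip_force: 0.0
```

Run:
```python
from h import *
o=ctrl.get_obs();p,d=ctrl.get_image('wrist');cv2.imwrite('pics/w1.png',p)
print(o['dq'])
for c,l in blobs(p,amin=60).items():
  for uv,a in l: print(c,uv,a,castw(uv,.068,o['tool_pos'],o['tool_rot']))
plan([(*V['red'],.20),(*V['red'],.106)],YS)
```

```text
[ 0.0012 -0.0038 -0.0008 -0.0009 -0.0002  0.0004]
red [291.0927 102.4514] 669 [0.5691 0.2651 0.068 ]
yellow [280.7055 251.1616] 489 [0.5294 0.1627 0.068 ]
green [281.5335 183.1662] 373 [0.546  0.2132 0.068 ]
blue [276.7278 308.2722] 349 [0.5099 0.1124 0.068 ]
t 1.65 pos [0.5384 0.19   0.2208] F [-0.7246 -0.1686  0.3381] op 0.04537146780058733 q [ 0.2089 -0.0098  1.8183  0.0002  1.3326  0.5125]
[0.1338 0.0118 0.0347] [ 0.0002 -0.0002  0.0422]
[0.1337 0.0117 0.1914] [ 0.0002 -0.0002  0.0422]
```

View pics/w1.png

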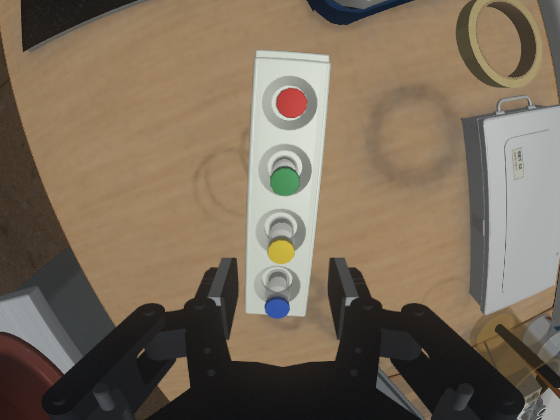

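Wrist view: red (291,102), green (285,181), yellow (281,251), blue (277,308). The rack is aligned with the tool, and the positions agree with the top view to within 2 mm. Grasping red next.

Call:
{"op": "apply_moves", "data": {"rows": [0.134, 0.012, 0.035, 0, 0, 0.042, 0.134, 0.012, 0.035, 0, 0, 0.042, 0.134, 0.012, 0.035, 0, 0, 0.042, 0.134, 0.012, 0.035, 0, 0, 0.042, 0.134, 0.012, 0.08, 0, 0, 0.042, 0.134, 0.012, 0.13, 0, 0, 0.042, 0.134, 0.012, 0.17, 0, 0, 0.042, 0.134, 0.012, 0.191, 0, 0, 0.042, 0.134, 0.012, 0.191, 0, 0, 0.042, 0.134, 0.012, 0.191, 0, 0, 0.042, 0.134, 0.012, 0.191, 0, 0, 0.042]}}

```text
t: 2.75
tool_pos: [0.5713, 0.2636, 0.1081]
tool_rot: [2.593, 1.772, 0.005]
contact_force: [0.3, -0.2, 0.1]
opening: 0.0451
grip_force: 0.0
```

Call:
{"op": "apply_moves", "data": {"rows": [0, 0, 0, 0, 0, 0, 0, 0, 0, 0, 0, 0, 0, 0, 0, 0, 0, 0, 0, 0, 0, 0, 0, 0, 0, 0, 0, 0, 0, 0, 0, 0, 0, 0, 0, 0], "grip": 0.15, "grip_force": 25}}

```text
t: 3.35
tool_pos: [0.5708, 0.2637, 0.1074]
tool_rot: [2.593, 1.773, 0.003]
contact_force: [-0.7, 0.5, 5.6]
opening: 0.0219
grip_force: 24.6
```

Call:
{"op": "apply_moves", "data": {"rows": [0, 0, -0.03, 0, 0, 0, 0, 0, -0.09, 0, 0, 0, 0, 0, -0.16, 0, 0, 0, 0, 0, -0.2, 0, 0, 0, 0, 0, -0.2, 0, 0, 0, 0, 0, -0.2, 0, 0, 0]}}

```text
t: 3.95
tool_pos: [0.5702, 0.2634, 0.2268]
tool_rot: [2.593, 1.772, 0.002]
contact_force: [0.1, 0.6, -0.8]
opening: 0.0215
grip_force: 24.6
```

Run:
```python
from h import *
o=ctrl.get_obs();p,d=ctrl.get_image('wrist');cv2.imwrite('pics/w2.png',p)
plan([(*S['red'],.226),(*S['red'],.108)],YW)
```

```text
t 4.0 pos [0.5695 0.2632 0.225 ] F [-0.1249 -0.6192 -0.2636] op 0.021792807384123022 q [ 0.3143  0.118   1.6781 -0.      1.3471  0.6861]
[-0.8395  0.3022 -0.0012] [-0.001   0.0003 -0.4456]
[-0.8393  0.3025  0.1955] [-0.001   0.0003 -0.4456]
```

View pics/w2.png

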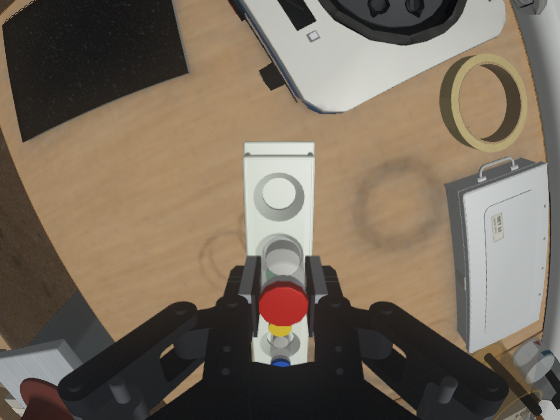

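Wrist view: red vial held between the pads (button at 284,303), upright, and its socket at (278,193) is empty. Carrying it over.

Call:
{"op": "apply_moves", "data": {"rows": [-0.84, 0.302, 0, 0, 0, -0.446, -0.84, 0.302, 0, 0, 0, -0.446, -0.84, 0.302, 0, 0, 0, -0.446, -0.84, 0.302, 0, 0, 0, -0.446, -0.84, 0.302, 0, 0, 0, -0.446, -0.84, 0.302, 0, 0, 0, -0.446, -0.84, 0.302, 0, 0, 0, -0.446, -0.84, 0.302, 0, 0, 0, -0.446, -0.84, 0.302, 0, 0, 0, -0.446, -0.84, 0.302, 0, 0, 0, -0.446, -0.84, 0.302, 0, 0, 0, -0.446, -0.84, 0.302, 0, 0, 0, -0.446, -0.84, 0.302, 0, 0, 0, -0.446, -0.84, 0.302, 0, 0, 0, -0.446, -0.84, 0.302, 0, 0, 0, -0.446]}}

```text
t: 5.5
tool_pos: [0.5558, -0.2704, 0.225]
tool_rot: [-1.825, -2.555, -0.0]
contact_force: [0.0, 0.7, 0.3]
opening: 0.0214
grip_force: 24.6
```

```bash
cat >> h.py <<'E'
def held(p,d,o,c):
    m=ctrl.camera_model('wrist');T=m['tool_from_camera'];k=m['mtx']
    for uv,a in blobs(p,(200,240,380,420),300)[c]:
        v=np.array([uv[0]-k[0,2],uv[1]-k[1,2]])/k[0,0];t=np.linalg.norm(v);Z=d[int(uv[1]),int(uv[0])]
        q=np.array([*(v/t*np.tan(t)),1])*Z;print('held button in tool frame',uv,a,T[:3,:3]@q+T[:3,3])
E
python3 - <<'E'
from h import *
o=ctrl.get_obs();p,d=ctrl.get_image('wrist');cv2.imwrite('pics/w3.png',p)
held(p,d,o,'red')
plan([(*S['red'],.130),(*S['red'],.108)],YW)
g=cv2.cvtColor(p,cv2.COLOR_BGR2GRAY)
for c,l in blobs(p,amin=150).items():
  for uv,a in l: print(c,uv,a,castw(uv,.075,o['tool_pos'],o['tool_rot']))
E
```

```text
held button in tool frame [282.8661 303.6627] 1770 [0.0024 0.0003 0.0396]
t 5.55 pos [ 0.556  -0.2705  0.2254] F [-0.0129 -0.137  -0.34  ] op 0.021821285428926827 q [-0.5731  0.0966  1.7006  0.0001  1.3454 -0.904 ]
[-0.0023 -0.0015  0.159 ] [-0.0003 -0.0005  0.0017]
[-0.0024 -0.0015  0.1956] [-0.0003 -0.0005  0.0017]
red [363.6337 218.9873] 707 [ 0.6132 -0.2529  0.075 ]
red [282.8661 303.6627] 1770 [ 0.5808 -0.3423  0.075 ]
yellow [371.2062  66.6999] 873 [ 0.5779 -0.1495  0.075 ]
green [371.5914   3.129 ] 186 [ 0.5636 -0.1055  0.075 ]
blue [368.8722 144.9546] 837 [ 0.5956 -0.2011  0.075 ]
```

View pics/w3.png

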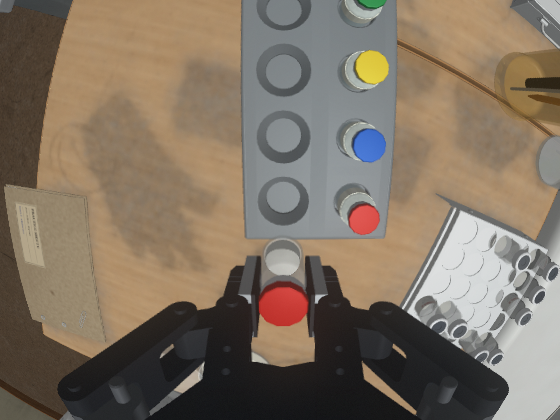

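Wrist view: the near-row sockets are empty and run up the column at u≈283. The held red vial is upright, and the nearest socket (283,200) is next to the red diluent (363,219). No slip in the grip, so I'm inserting.

Call:
{"op": "apply_moves", "data": {"rows": [-0.005, -0.002, 0.06, 0, 0, 0.002, -0.005, -0.002, 0.12, 0, 0, 0.002, -0.005, -0.002, 0.15, 0, 0, 0.002, -0.005, -0.002, 0.165, 0, 0, 0.002, -0.005, -0.002, 0.18, 0, 0, 0.002, -0.005, -0.002, 0.19, 0, 0, 0.002, -0.005, -0.002, 0.195, 0, 0, 0.002, -0.005, -0.002, 0.195, 0, 0, 0.002, -0.005, -0.002, 0.195, 0, 0, 0.002]}}

```text
t: 6.45
tool_pos: [0.5561, -0.2755, 0.1098]
tool_rot: [1.831, 2.551, 0.0]
contact_force: [1.7, -0.2, -1.3]
opening: 0.0217
grip_force: 24.6
```

Call:
{"op": "apply_moves", "data": {"rows": [0, 0, 0, 0, 0, 0, 0, 0, 0, 0, 0, 0, 0, 0, 0, 0, 0, 0, 0, 0, 0, 0, 0, 0, 0, 0, 0, 0, 0, 0], "grip": 0.46}}

```text
t: 6.95
tool_pos: [0.5557, -0.2753, 0.1089]
tool_rot: [1.832, 2.552, -0.0]
contact_force: [0.5, -0.2, 0.7]
opening: 0.0395
grip_force: 0.0
```

Call:
{"op": "apply_moves", "data": {"rows": [0, 0, -0.03, 0, 0, 0, 0, 0, -0.08, 0, 0, 0, 0, 0, -0.15, 0, 0, 0, 0, 0, -0.2, 0, 0, 0, 0, 0, -0.2, 0, 0, 0], "grip": 0.5}}

```text
t: 7.45
tool_pos: [0.5581, -0.2767, 0.2357]
tool_rot: [1.825, 2.543, 0.001]
contact_force: [0.4, -0.3, 0.8]
opening: 0.0426
grip_force: 0.0
```

Run:
```python
from h import *
p,d=ctrl.get_image('top');cv2.imwrite('pics/t2.png',p[130:270,130:440]);
for uv,a in blobs(p,(300,160,430,250))['red']:
    m=ctrl.camera_model('top');Z=d[int(uv[1]+.5),int(uv[0]+.5)]
    print('red',uv,a,m['R'].T@(np.linalg.inv(m['mtx'])@[uv[0],uv[1],1]*Z-m['t']))
plan([(*V['green'],.226),(*V['green'],.104)],YS)
```

```text
red [398.1209 175.8901] 91 [ 0.6134 -0.2521  0.0728]
red [426.1343 197.403 ] 67 [ 0.4814 -0.1655  0.5031]
red [428.   244.96] 25 [ 0.4236 -0.1558  0.5295]
t 7.5 pos [ 0.557  -0.2761  0.2325] F [ 0.994  -0.5505 -0.0843] op 0.04235142620534176 q [-0.5798  0.0945  1.6904 -0.      1.3503 -0.9055]
[0.7776 0.2468 0.0079] [0.0035 0.0022 0.4429]
[0.7786 0.246  0.2112] [0.0035 0.0022 0.4429]
```

Call:
{"op": "apply_moves", "data": {"rows": [0.778, 0.247, 0.008, 0, 0, 0.443, 0.778, 0.247, 0.008, 0, 0, 0.443, 0.778, 0.247, 0.008, 0, 0, 0.443, 0.778, 0.247, 0.008, 0, 0, 0.443, 0.778, 0.247, 0.008, 0, 0, 0.443, 0.778, 0.247, 0.008, 0, 0, 0.443, 0.778, 0.247, 0.008, 0, 0, 0.443, 0.778, 0.247, 0.008, 0, 0, 0.443, 0.778, 0.247, 0.008, 0, 0, 0.443, 0.778, 0.247, 0.008, 0, 0, 0.443, 0.778, 0.247, 0.008, 0, 0, 0.443, 0.778, 0.247, 0.008, 0, 0, 0.443, 0.778, 0.247, 0.008, 0, 0, 0.443]}}

```text
t: 8.8
tool_pos: [0.5463, 0.2136, 0.2227]
tool_rot: [-2.593, -1.774, 0.004]
contact_force: [0.8, -0.2, 0.5]
opening: 0.0426
grip_force: 0.0
```

Run:
```python
from h import *
p,d=ctrl.get_image('top');cv2.imwrite('pics/t3.png',cv2.resize(p[140:260,290:440],None,fx=3,fy=3))
m=ctrl.camera_model('top')
for uv,a in blobs(p,(300,160,430,250))['red']:
    Z=d[int(uv[1]+.5),int(uv[0]+.5)]
    print('red',uv,a,m['R'].T@(np.linalg.inv(m['mtx'])@[uv[0],uv[1],1]*Z-m['t']))
plan([(*V['green'],.104)],YS)
```

```text
red [398.1333 175.8333] 90 [ 0.6137 -0.2523  0.0723]
red [408.7397 202.7397] 73 [ 0.5556 -0.2737  0.0677]
t 8.85 pos [0.5466 0.2132 0.2231] F [ 0.1388 -0.3596 -0.0424] op 0.04247890479203206 q [ 0.2453  0.0261  1.7782 -0.0003  1.3389  0.617 ]
[0.0012 0.0024 0.1985] [-0.0008  0.0008 -0.0011]
```

View pics/t3.png

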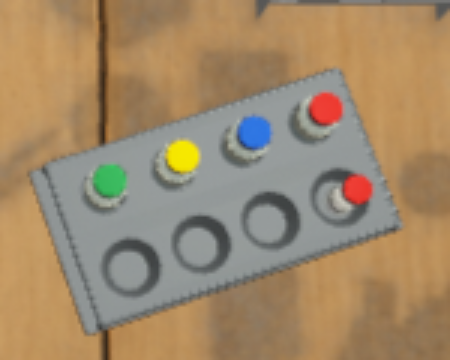

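Top crop: the red vial (350,190) is upright and fully seated (top at z 0.068) in front of the red diluent (325,108). Next is green.

Call:
{"op": "apply_moves", "data": {"rows": [0.001, 0.002, 0.06, 0, 0, 0, 0.001, 0.002, 0.12, 0, 0, 0, 0.001, 0.002, 0.17, 0, 0, 0, 0.001, 0.002, 0.198, 0, 0, 0, 0.001, 0.002, 0.198, 0, 0, 0, 0.001, 0.002, 0.198, 0, 0, 0]}}

```text
t: 9.45
tool_pos: [0.5487, 0.2139, 0.1059]
tool_rot: [2.593, 1.773, 0.001]
contact_force: [-0.0, 0.7, -0.7]
opening: 0.0428
grip_force: 0.0
```

Call:
{"op": "apply_moves", "data": {"rows": [0, 0, 0, 0, 0, 0, 0, 0, 0, 0, 0, 0, 0, 0, 0, 0, 0, 0, 0, 0, 0, 0, 0, 0, 0, 0, 0, 0, 0, 0, 0, 0, 0, 0, 0, 0], "grip": 0.15}}

```text
t: 10.05
tool_pos: [0.549, 0.2146, 0.1067]
tool_rot: [2.591, 1.774, 0.003]
contact_force: [-1.2, -0.8, 5.8]
opening: 0.0216
grip_force: 24.8
```

Call:
{"op": "apply_moves", "data": {"rows": [0, 0, -0.03, 0, 0, 0, 0, 0, -0.09, 0, 0, 0, 0, 0, -0.16, 0, 0, 0, 0, 0, -0.2, 0, 0, 0, 0, 0, -0.2, 0, 0, 0, 0, 0, -0.2, 0, 0, 0]}}

```text
t: 10.65
tool_pos: [0.5479, 0.2146, 0.2251]
tool_rot: [-2.592, -1.775, -0.0]
contact_force: [-1.3, 0.5, -0.6]
opening: 0.0217
grip_force: 24.6
```

Run:
```python
from h import *
plan([(*S['green'],.226)],YW)
```

```text
t 10.65 pos [0.5479 0.2146 0.2251] F [-1.3133  0.5455 -0.5712] op 0.02168539003407071 q [0.2469 0.0274 1.7735 0.0002 1.3406 0.6169]
[-0.5403  0.1292 -0.0017] [ 0.     -0.0001 -0.4445]
```

Call:
{"op": "apply_moves", "data": {"rows": [-0.54, 0.129, -0.002, 0, 0, -0.444, -0.54, 0.129, -0.002, 0, 0, -0.444, -0.54, 0.129, -0.002, 0, 0, -0.444, -0.54, 0.129, -0.002, 0, 0, -0.444, -0.54, 0.129, -0.002, 0, 0, -0.444, -0.54, 0.129, -0.002, 0, 0, -0.444, -0.54, 0.129, -0.002, 0, 0, -0.444, -0.54, 0.129, -0.002, 0, 0, -0.444, -0.54, 0.129, -0.002, 0, 0, -0.444, -0.54, 0.129, -0.002, 0, 0, -0.444, -0.54, 0.129, -0.002, 0, 0, -0.444]}}

```text
t: 11.75
tool_pos: [0.5029, -0.114, 0.2256]
tool_rot: [-1.826, -2.554, 0.0]
contact_force: [0.4, 0.0, 0.5]
opening: 0.0215
grip_force: 24.6
```

Run:
```python
from h import *
o=ctrl.get_obs();p,d=ctrl.get_image('wrist')
held(p,d,o,'green')
plan([(*S['green'],.108)],YW)
```

```text
held button in tool frame [282.7246 308.5807] 1703 [-0.0006  0.0003  0.0403]
t 11.8 pos [ 0.5031 -0.114   0.2259] F [-0.6151  0.0126  0.5877] op 0.02211487414414169 q [-0.3674 -0.1494  1.9409  0.0002  1.3512 -0.6969]
[-0.0025 -0.0009  0.1964] [-0.0005 -0.0006  0.0009]
```

Call:
{"op": "apply_moves", "data": {"rows": [-0.002, -0.001, 0.06, 0, 0, 0, -0.002, -0.001, 0.12, 0, 0, 0, -0.002, -0.001, 0.15, 0, 0, 0, -0.002, -0.001, 0.165, 0, 0, 0, -0.002, -0.001, 0.18, 0, 0, 0, -0.002, -0.001, 0.19, 0, 0, 0, -0.002, -0.001, 0.196, 0, 0, 0, -0.002, -0.001, 0.196, 0, 0, 0, -0.002, -0.001, 0.196, 0, 0, 0]}}

```text
t: 12.7
tool_pos: [0.5033, -0.117, 0.1096]
tool_rot: [1.829, 2.553, 0.0]
contact_force: [-0.7, -0.1, 1.0]
opening: 0.0214
grip_force: 24.6
```

Call:
{"op": "apply_moves", "data": {"rows": [0, 0, 0, 0, 0, 0, 0, 0, 0, 0, 0, 0, 0, 0, 0, 0, 0, 0, 0, 0, 0, 0, 0, 0, 0, 0, 0, 0, 0, 0], "grip": 0.46}}

```text
t: 13.2
tool_pos: [0.5029, -0.1169, 0.109]
tool_rot: [1.83, 2.553, 0.0]
contact_force: [0.2, 0.1, -0.4]
opening: 0.0394
grip_force: 0.0
```

Call:
{"op": "apply_moves", "data": {"rows": [0, 0, -0.03, 0, 0, 0, 0, 0, -0.08, 0, 0, 0, 0, 0, -0.15, 0, 0, 0, 0, 0, -0.2, 0, 0, 0, 0, 0, -0.2, 0, 0, 0], "grip": 0.5}}

```text
t: 13.7
tool_pos: [0.5054, -0.1178, 0.235]
tool_rot: [1.824, 2.545, 0.004]
contact_force: [0.5, -0.2, 1.1]
opening: 0.0427
grip_force: 0.0
```

Run:
```python
from h import *
plan([(*V['yellow'],.226)],YS)
```

```text
t 13.7 pos [ 0.5054 -0.1178  0.235 ] F [ 0.4794 -0.2171  1.0763] op 0.042743195041755416 q [-0.3724 -0.1564  1.9313  0.      1.3561 -0.6998]
[0.429  0.1871 0.0136] [0.0065 0.0024 0.4439]
```

Call:
{"op": "apply_moves", "data": {"rows": [0.429, 0.187, 0.013, 0, 0, 0.444, 0.429, 0.187, 0.013, 0, 0, 0.444, 0.429, 0.187, 0.013, 0, 0, 0.444, 0.429, 0.187, 0.013, 0, 0, 0.444, 0.429, 0.187, 0.013, 0, 0, 0.444, 0.429, 0.187, 0.013, 0, 0, 0.444, 0.429, 0.187, 0.013, 0, 0, 0.444, 0.429, 0.187, 0.013, 0, 0, 0.444, 0.429, 0.187, 0.013, 0, 0, 0.444, 0.429, 0.187, 0.013, 0, 0, 0.444]}}

```text
t: 14.7
tool_pos: [0.5263, 0.1616, 0.2207]
tool_rot: [2.594, 1.772, -0.001]
contact_force: [-0.2, -0.6, 0.7]
opening: 0.0425
grip_force: 0.0
```

Run:
```python
from h import *
p,d=ctrl.get_image('top')
m=ctrl.camera_model('top')
for c in ('red','green'):
  for uv,a in blobs(p,(300,160,430,250))[c]:
    Z=d[int(uv[1]+.5),int(uv[0]+.5)]
    print(c,uv,a,m['R'].T@(np.linalg.inv(m['mtx'])@[uv[0],uv[1],1]*Z-m['t']))
plan([(*V['yellow'],.104)],YS)
```

```text
red [398.1333 175.8333] 90 [ 0.6134 -0.2519  0.0736]
red [408.7397 202.7397] 73 [ 0.5562 -0.2747  0.0644]
green [326.1667 199.7667] 90 [ 0.5601 -0.0959  0.0752]
green [336.5789 226.1974] 76 [ 0.5048 -0.1183  0.0651]
t 14.75 pos [0.5264 0.1616 0.2209] F [ 0.2263 -0.5183  0.2003] op 0.04245498606997904 q [ 0.1627 -0.0582  1.8654 -0.0003  1.3347  0.535 ]
[0.0023 0.0038 0.1948] [-0.0001  0.0003 -0.0014]
```

Call:
{"op": "apply_moves", "data": {"rows": [0.002, 0.004, 0.06, 0, 0, 0, 0.002, 0.004, 0.12, 0, 0, 0, 0.002, 0.004, 0.17, 0, 0, 0, 0.002, 0.004, 0.195, 0, 0, 0, 0.002, 0.004, 0.195, 0, 0, 0, 0.002, 0.004, 0.195, 0, 0, 0]}}

```text
t: 15.35
tool_pos: [0.5297, 0.1626, 0.1048]
tool_rot: [2.593, 1.773, 0.002]
contact_force: [0.5, -0.2, -0.0]
opening: 0.0429
grip_force: 0.0
```

Call:
{"op": "apply_moves", "data": {"rows": [0, 0, 0, 0, 0, 0, 0, 0, 0, 0, 0, 0, 0, 0, 0, 0, 0, 0, 0, 0, 0, 0, 0, 0, 0, 0, 0, 0, 0, 0, 0, 0, 0, 0, 0, 0], "grip": 0.15}}

```text
t: 15.95
tool_pos: [0.5297, 0.1632, 0.1052]
tool_rot: [2.591, 1.774, 0.002]
contact_force: [-0.8, -1.0, 5.4]
opening: 0.0217
grip_force: 24.8
```

Call:
{"op": "apply_moves", "data": {"rows": [0, 0, -0.03, 0, 0, 0, 0, 0, -0.09, 0, 0, 0, 0, 0, -0.16, 0, 0, 0, 0, 0, -0.2, 0, 0, 0, 0, 0, -0.2, 0, 0, 0, 0, 0, -0.2, 0, 0, 0]}}

```text
t: 16.55
tool_pos: [0.5288, 0.1633, 0.2237]
tool_rot: [-2.592, -1.775, 0.0]
contact_force: [0.2, 0.2, -0.4]
opening: 0.0215
grip_force: 24.6
```

Run:
```python
from h import *
plan([(*S['yellow'],.226)],YW)
```

```text
t 16.55 pos [0.5288 0.1633 0.2237] F [ 0.169   0.2106 -0.3757] op 0.021541969125894643 q [ 0.165  -0.0544  1.8569  0.0002  1.3392  0.535 ]
[-0.5191  0.1862 -0.0039] [-0.0001 -0.0001 -0.4445]
```

Call:
{"op": "apply_moves", "data": {"rows": [-0.519, 0.186, -0.004, 0, 0, -0.444, -0.519, 0.186, -0.004, 0, 0, -0.444, -0.519, 0.186, -0.004, 0, 0, -0.444, -0.519, 0.186, -0.004, 0, 0, -0.444, -0.519, 0.186, -0.004, 0, 0, -0.444, -0.519, 0.186, -0.004, 0, 0, -0.444, -0.519, 0.186, -0.004, 0, 0, -0.444, -0.519, 0.186, -0.004, 0, 0, -0.444, -0.519, 0.186, -0.004, 0, 0, -0.444, -0.519, 0.186, -0.004, 0, 0, -0.444, -0.519, 0.186, -0.004, 0, 0, -0.444]}}

```text
t: 17.65
tool_pos: [0.5202, -0.1659, 0.2255]
tool_rot: [-1.826, -2.554, 0.0]
contact_force: [0.0, -0.6, 0.4]
opening: 0.0216
grip_force: 24.6
```

Run:
```python
from h import *
o=ctrl.get_obs();p,d=ctrl.get_image('wrist')
held(p,d,o,'yellow')
plan([(.5203,-.1660,.107)],YW)
```

```text
held button in tool frame [282.792  310.7307] 1779 [0.0004 0.0003 0.0375]
t 17.7 pos [ 0.5203 -0.1659  0.2258] F [ 0.092  -0.8932 -0.2244] op 0.021737517500777483 q [-0.445  -0.0737  1.8715  0.0003  1.345  -0.7744]
[-0.0003  0.      0.198 ] [-0.0005 -0.0007  0.0008]
```

Call:
{"op": "apply_moves", "data": {"rows": [0, 0, 0.06, 0, 0, 0, 0, 0, 0.12, 0, 0, 0, 0, 0, 0.15, 0, 0, 0, 0, 0, 0.165, 0, 0, 0, 0, 0, 0.18, 0, 0, 0, 0, 0, 0.19, 0, 0, 0, 0, 0, 0.199, 0, 0, 0, 0, 0, 0.199, 0, 0, 0, 0, 0, 0.199, 0, 0, 0]}}

```text
t: 18.6
tool_pos: [0.5208, -0.1677, 0.1077]
tool_rot: [1.829, 2.553, 0.0]
contact_force: [0.3, -0.5, -0.1]
opening: 0.0217
grip_force: 24.6
```

Call:
{"op": "apply_moves", "data": {"rows": [0, 0, 0, 0, 0, 0, 0, 0, 0, 0, 0, 0, 0, 0, 0, 0, 0, 0, 0, 0, 0, 0, 0, 0, 0, 0, 0, 0, 0, 0], "grip": 0.46}}

```text
t: 19.1
tool_pos: [0.5205, -0.1675, 0.1072]
tool_rot: [1.83, 2.554, 0.0]
contact_force: [0.3, 0.1, -0.1]
opening: 0.0393
grip_force: 0.0
```

Call:
{"op": "apply_moves", "data": {"rows": [0, 0, -0.03, 0, 0, 0, 0, 0, -0.08, 0, 0, 0, 0, 0, -0.15, 0, 0, 0, 0, 0, -0.2, 0, 0, 0, 0, 0, -0.2, 0, 0, 0], "grip": 0.5}}

```text
t: 19.6
tool_pos: [0.5229, -0.1686, 0.2334]
tool_rot: [1.824, 2.545, 0.003]
contact_force: [0.8, -0.2, 0.9]
opening: 0.0427
grip_force: 0.0
```

Run:
```python
from h import *
plan([(*V['blue'],.226)],YS)
```

```text
t 19.6 pos [ 0.5229 -0.1686  0.2334] F [ 0.8144 -0.2223  0.8717] op 0.04270918985220081 q [-0.4474 -0.0788  1.8633 -0.      1.3464 -0.7747]
[0.4492 0.1288 0.0099] [0.0064 0.0029 0.444 ]
```

Call:
{"op": "apply_moves", "data": {"rows": [0.449, 0.129, 0.01, 0, 0, 0.444, 0.449, 0.129, 0.01, 0, 0, 0.444, 0.449, 0.129, 0.01, 0, 0, 0.444, 0.449, 0.129, 0.01, 0, 0, 0.444, 0.449, 0.129, 0.01, 0, 0, 0.444, 0.449, 0.129, 0.01, 0, 0, 0.444, 0.449, 0.129, 0.01, 0, 0, 0.444, 0.449, 0.129, 0.01, 0, 0, 0.444, 0.449, 0.129, 0.01, 0, 0, 0.444, 0.449, 0.129, 0.01, 0, 0, 0.444]}}

```text
t: 20.6
tool_pos: [0.5072, 0.1112, 0.2208]
tool_rot: [-2.594, -1.772, 0.001]
contact_force: [0.1, -0.9, 0.1]
opening: 0.0425
grip_force: 0.0
```

Run:
```python
from h import *
plan([(*V['blue'],.104)],YS)
```

```text
t 20.6 pos [0.5072 0.1112 0.2208] F [ 0.1205 -0.9226  0.0664] op 0.04252836594760075 q [ 0.0726 -0.1358  1.9376 -0.0003  1.3403  0.4448]
[0.0017 0.0035 0.1946] [-0.0002  0.0003 -0.0013]
```

Call:
{"op": "apply_moves", "data": {"rows": [0.002, 0.003, 0.06, 0, 0, 0, 0.002, 0.003, 0.12, 0, 0, 0, 0.002, 0.003, 0.17, 0, 0, 0, 0.002, 0.003, 0.195, 0, 0, 0, 0.002, 0.003, 0.195, 0, 0, 0, 0.002, 0.003, 0.195, 0, 0, 0]}}

```text
t: 21.2
tool_pos: [0.51, 0.1122, 0.1047]
tool_rot: [2.593, 1.773, 0.001]
contact_force: [-0.4, -0.2, -0.7]
opening: 0.0427
grip_force: 0.0
```

Call:
{"op": "apply_moves", "data": {"rows": [0, 0, 0, 0, 0, 0, 0, 0, 0, 0, 0, 0, 0, 0, 0, 0, 0, 0, 0, 0, 0, 0, 0, 0, 0, 0, 0, 0, 0, 0, 0, 0, 0, 0, 0, 0], "grip": 0.15}}

```text
t: 21.8
tool_pos: [0.5099, 0.1129, 0.1051]
tool_rot: [2.591, 1.774, 0.002]
contact_force: [-0.1, -1.3, 6.4]
opening: 0.0217
grip_force: 24.8
```

Call:
{"op": "apply_moves", "data": {"rows": [0, 0, -0.03, 0, 0, 0, 0, 0, -0.09, 0, 0, 0, 0, 0, -0.16, 0, 0, 0, 0, 0, -0.2, 0, 0, 0, 0, 0, -0.2, 0, 0, 0, 0, 0, -0.2, 0, 0, 0]}}

```text
t: 22.4
tool_pos: [0.5089, 0.1131, 0.2236]
tool_rot: [-2.592, -1.775, 0.0]
contact_force: [-0.8, -0.1, -0.5]
opening: 0.0218
grip_force: 24.6
```

Run:
```python
from h import *
plan([(*S['blue'],.226)],YW)
```

```text
t 22.4 pos [0.5089 0.1131 0.2236] F [-0.7885 -0.1372 -0.4848] op 0.02180978207211265 q [ 0.0758 -0.1336  1.9308  0.0003  1.3448  0.4458]
[-0.4997  0.245  -0.0042] [-0.0003 -0.0001 -0.4445]
```

Call:
{"op": "apply_moves", "data": {"rows": [-0.499, 0.245, -0.004, 0, 0, -0.444, -0.499, 0.245, -0.004, 0, 0, -0.444, -0.499, 0.245, -0.004, 0, 0, -0.444, -0.499, 0.245, -0.004, 0, 0, -0.444, -0.499, 0.245, -0.004, 0, 0, -0.444, -0.499, 0.245, -0.004, 0, 0, -0.444, -0.499, 0.245, -0.004, 0, 0, -0.444, -0.499, 0.245, -0.004, 0, 0, -0.444, -0.499, 0.245, -0.004, 0, 0, -0.444, -0.499, 0.245, -0.004, 0, 0, -0.444, -0.499, 0.245, -0.004, 0, 0, -0.444]}}

```text
t: 23.5
tool_pos: [0.5376, -0.2176, 0.2254]
tool_rot: [-1.826, -2.554, -0.0]
contact_force: [1.0, 0.0, -0.3]
opening: 0.0219
grip_force: 24.6
```

Run:
```python
from h import *
o=ctrl.get_obs();p,d=ctrl.get_image('wrist')
held(p,d,o,'blue')
plan([(.5375,-.2180,.107)],YW)
```

```text
held button in tool frame [282.7117 310.9708] 1745 [-0.0001  0.0003  0.0379]
t 23.55 pos [ 0.5378 -0.2176  0.2258] F [ 0.2825 -1.0471 -0.4519] op 0.02190899480137406 q [-0.5129  0.008   1.7919  0.0002  1.343  -0.8422]
[-0.0006 -0.0005  0.198 ] [-0.0004 -0.0007  0.0007]
```

Call:
{"op": "apply_moves", "data": {"rows": [0, 0, 0.06, 0, 0, 0, 0, 0, 0.12, 0, 0, 0, 0, 0, 0.15, 0, 0, 0, 0, 0, 0.165, 0, 0, 0, 0, 0, 0.18, 0, 0, 0, 0, 0, 0.19, 0, 0, 0, 0, 0, 0.199, 0, 0, 0, 0, 0, 0.199, 0, 0, 0, 0, 0, 0.199, 0, 0, 0]}}

```text
t: 24.45
tool_pos: [0.5383, -0.2195, 0.1077]
tool_rot: [1.829, 2.553, 0.0]
contact_force: [0.2, -0.2, -0.3]
opening: 0.0218
grip_force: 24.6
```

Call:
{"op": "apply_moves", "data": {"rows": [0, 0, 0, 0, 0, 0, 0, 0, 0, 0, 0, 0, 0, 0, 0, 0, 0, 0, 0, 0, 0, 0, 0, 0, 0, 0, 0, 0, 0, 0], "grip": 0.46}}

```text
t: 24.95
tool_pos: [0.5379, -0.2193, 0.1072]
tool_rot: [1.83, 2.554, -0.0]
contact_force: [0.2, 0.8, 0.4]
opening: 0.0386
grip_force: 0.0
```

Call:
{"op": "apply_moves", "data": {"rows": [0, 0, -0.03, 0, 0, 0, 0, 0, -0.08, 0, 0, 0, 0, 0, -0.15, 0, 0, 0, 0, 0, -0.2, 0, 0, 0, 0.15, 0.1, -0.2, 0, 0, 0, 0.449, 0.1, -0.2, 0, 0, 0, 0.449, 0.1, -0.2, 0, 0, 0, 0.449, 0.1, -0.2, 0, 0, 0, 0.449, 0.1, -0.2, 0, 0, 0, 0.449, 0.1, -0.2, 0, 0, 0, 0.449, 0.1, -0.2, 0, 0, 0, 0.449, 0.1, -0.2, 0, 0, 0]}}

```text
t: 26.15
tool_pos: [0.5081, 0.0554, 0.2272]
tool_rot: [1.828, 2.555, -0.0]
contact_force: [1.0, -1.1, 1.1]
opening: 0.0397
grip_force: 0.0
```

Run:
```python
from h import *
p,d=ctrl.get_image('top');cv2.imwrite('pics/t4.png',cv2.resize(p[140:260,290:440],None,fx=3,fy=3))
m=ctrl.camera_model('top')
for c,l in blobs(p,(300,160,430,250)).items():
  for uv,a in l:
    Z=d[int(uv[1]+.5),int(uv[0]+.5)]
    print(c,uv,a,m['R'].T@(np.linalg.inv(m['mtx'])@[uv[0],uv[1],1]*Z-m['t']))
print(ctrl.get_obs()['t'])
```

```text
red [398.1333 175.8333] 90 [ 0.6137 -0.2523  0.0723]
red [408.7397 202.7397] 73 [ 0.5556 -0.2738  0.0676]
yellow [350.3474 191.7368] 95 [ 0.5778 -0.1479  0.0748]
yellow [360.2821 218.3718] 78 [ 0.522  -0.1695  0.0637]
green [326.1667 199.7667] 90 [ 0.5602 -0.096   0.0747]
green [336.6364 226.2338] 77 [ 0.5047 -0.1184  0.0655]
blue [374.3778 183.7   ] 90 [ 0.5964 -0.2007  0.0713]
blue [384.1111 210.2917] 72 [ 0.5395 -0.2209  0.0649]
26.2
```

View pics/t4.png

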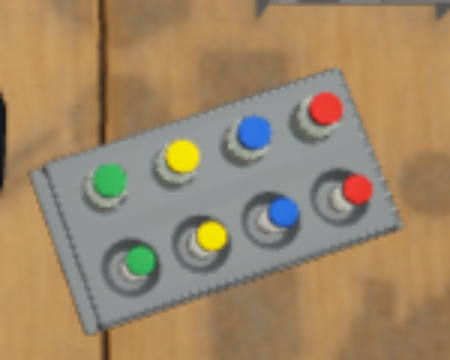

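The final crop shows each vial upright and seated in front of its matching diluent: green (140,262), yellow (211,237), blue (284,213), red (357,190). The diluents have not moved, and the arm is clear.

```bash
python3 -c "
from station import ctrl
print(ctrl.finish_job())"
```

```text
the job is handed in; nothing more can be done
None
```

All four vials stand upright and fully seated in the work rack's near row, each in front of the diluent of its colour, with the diluents unmoved; the job was handed in at about 26 s of the 93 s allowed.

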